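# Close the seed jar with its breather lid and keep the dust cap in hand

## Task

The seed jar is to stand overnight with only its inner breather lid on: lift the nested pair of lids together by the wooden knob, lower them gently (no dropping) onto the open jar until the inner lid is fully seated, and let go of the knob. Only then take the outer aluminium cap by its collar and lift it alone, level, until all of it is clear above the knob, leaving the inner lid seated and neither shifting the jar nor disturbing the other things. Finish still holding the cap up, steady and touching nothing else: do not put it down.

Things in the scene. Friction and masses are not known exactly. Their poses are not given: they have to be found in the camera images.
- inner_lid: Inner lid, 200 g, round: white ceramic plug 78 mm diameter (foot tapered to 72), height 0 to 14 mm; flange 92 mm diameter, 14 to 18 mm; upright wooden knob 20 mm diameter, 18 to 72 mm. Origin: centre of plug's underside, z up. Starts on the upturned tray with the cap over it. Seated in the jar, its flange rests on the rim and its origin is 76 mm above the jar's origin.
- cap: Outer aluminium cap, 140 g, round, loose over the inner lid. Origin: centre of skirt's lower edge, z up. Skirt 110 mm outside, 104 inside, height 0 to 16 mm; flat plate 16 to 20 mm; collar 44 mm outside diameter, 20 to 44 mm, round a 25 mm through hole for the knob. Nested, its plate rests on the inner lid's flange, its origin 2 mm above the inner lid's.
- knob_top (a point): Centre of the knob's top face, 72 mm above the inner lid's origin. With the cap nested, the knob sticks out 26 mm above the cap's collar; lifting by the knob brings both lids. Seated in the jar it is 148 mm above the jar's base.
- jar: The open seed jar: white ceramic, straight-sided, about 0.75 kg, loose, standing upright. Origin at the centre of its underside, z up. 92 mm outside and 84 mm inside diameter, 90 mm high to the flat open rim (3 mm play round the plug). Paper packets inside stay below the plug.
- tray: Black plastic seedling tray, upside down, fixed: 182 x 182 mm at its foot, flat top 172 x 172 mm at 45 mm height. Origin at the centre of its underside on the shelf. The lid pair stands on it.
- small_jar: Bystander: small blue ceramic jar with its own lid on (one piece), 64 mm diameter, 79 mm high, origin at the centre of its underside.
- torch: Bystander: yellow torch lying on its side along its own y, 160 mm long, 44 mm high, origin under its middle.
- trowel: Bystander: steel trowel with wooden handle lying along its own x, 290 mm long, 26 mm high, origin under its neck.
- scoop: Bystander: aluminium scoop lying along its own x, 200 mm long, 35 mm high, origin under the joint of handle (to -x) and pan (to +x).
Not all that is in view belongs to the job. Leave any blue or pink look-alike of the cap alone.

How it is judged (in metres and radians):
On the way, in this order (a step that is already met when the one before it is completed fails the run):
1. both lids, still nested, are lifted off the tray together (z of inner_lid in the frame of tray above 0.06 m and z of cap in the frame of inner_lid below 0.006 m and horizontal distance between cap and inner_lid below 0.008 m), for 0.2 s.
2. the inner lid is seated in the jar with the cap still nested over it, and the knob is let go (horizontal distance between inner_lid and jar below 0.006 m and z of inner_lid in the frame of jar between 0.073 and 0.079 m and angle between the z axis of inner_lid and the z axis of jar, either way round below 0.06 rad and z of cap in the frame of inner_lid below 0.006 m and horizontal distance between cap and inner_lid below 0.008 m and contact force between the fingers and inner_lid below 0.1 N), for 0.2 s.
At the end, for the whole second after the job is handed in: The inner lid is seated in the upright jar (within 6 mm sideways, 3 mm in height, 0.06 rad) and untouched by the fingers; they hold the cap (over 1 N), still, level within 0.3 rad, its lower edge over 150 mm above the jar's base, touching no other thing (horizontal distance between inner_lid and jar below 0.006 m and z of inner_lid in the frame of jar between 0.073 and 0.079 m and angle between the z axis of inner_lid and the z axis of jar, either way round below 0.06 rad and angle between jar's own z axis and vertical below 0.05 rad and contact force between the fingers and inner_lid below 0.1 N and z of cap in the frame of jar above 0.15 m and angle between cap's own z axis and vertical below 0.3 rad and linear speed of cap below 0.03 m/s and contact force between the fingers and cap above 1 N and contact force between cap and inner_lid below 0.05 N and contact force between cap and jar below 0.05 N and contact force between cap and tray below 0.05 N and contact force between cap and small_jar below 0.05 N and contact force between cap and torch below 0.05 N and contact force between cap and trowel below 0.05 N and contact force between cap and scoop below 0.05 N); the arm keeps its last pose, push and grip.
It fails at once if the lids part (over 10 mm) while the inner lid is not seated in the jar ((z of cap in the frame of inner_lid above 0.012 m or z of cap in the frame of inner_lid below -0.008 m) and not (horizontal distance between inner_lid and jar below 0.006 m and z of inner_lid in the frame of jar between 0.073 and 0.079 m and angle between the z axis of inner_lid and the z axis of jar, either way round below 0.06 rad)).
It fails at once if the lids are dropped: falling free of the fingers faster than 0.5 m/s (linear speed of inner_lid above 0.5 m/s and contact force between the fingers and inner_lid below 0.1 N).
It fails at once if the cap is dropped: falling free of inner lid and fingers faster than 0.5 m/s (linear speed of cap above 0.5 m/s and contact force between the fingers and cap below 0.1 N and contact force between cap and inner_lid below 0.01 N and z of cap in the frame of inner_lid above 0.012 m).
It fails at once if the jar is shifted by more than 20 mm (distance of jar from where it was at the start of the episode above 0.02 m).
It fails at once if the small jar, torch, trowel or scoop is moved by more than 25 mm (distance of any of small_jar, torch, trowel, scoop from where it was at the start of the episode above 0.025 m).
It also fails if it takes over 51 s, if anything falls off the work surface, if the arm or the gripper's body presses on something with over 40 N, if the wrist force passes 120 N, or if a joint passes its speed limit or range.

## Robot

A 6-joint arm with a two-finger parallel gripper is mounted at the origin on the work surface. World frame = base frame: x ahead of the robot, y to its left, z up, the work surface at z = 0. Lengths are in mm, angles in rad, forces in N, time in s.
With the tool pointing down it reaches from about 275 to 1000 mm from the base axis. Payload 8.4 kg.
Tool frame: the origin (TCP) lies on the centre line of the jaws, within the pads' length; the fingertips stand 25 mm ahead of it and the grasp point (between the pads) lies 6 mm ahead of it; z points along the fingers, x is the direction in which the jaws open and shut, and the axes are right-handed (so a half turn about z gives the same grasp; the last joint's range is limited). The gripper opens to 85 mm and grips with 20 to 120 N. Pads are 22 mm wide; open, the fingers measure 114 mm over their backs; the gripper's body (76 mm by 85 mm) begins 54 mm behind the grasp point. The pads swing forward as they close: fully open they stand 13 mm farther back than shut.
Start: joints at [-1.177, 0.353, 1.633, -0, 1.155, -0.002], TCP at [240.965, -576.683, 256.281] pointing down, gripper open.
Joint ranges: [-2.63, 2.63], [-0.92, 2.1], [0.06, 2.66], [-1.3, 4.44], [0, 2.69], [-3.02, 3.02]. Speed limits (rad/s): [2.22, 2.22, 2.79, 3.14, 3.14, 3.14].

## Interface

Orientations are given as [roll, pitch, yaw] about the fixed x, y, z axes, in that order (R = Rz(yaw) Ry(pitch) Rx(roll)).
In Python, from rig import r gives the robot as it stands. The module is installed in compiled form; this text tells all that it offers.
- The arm moves only by the tool jog_arm, never from a script. Its argument "deltas" is a list of rows, each an object with "gripper": the gripper command: -1 is fully open, 1 is shut, values between are in proportion; "translation": the shift along the world's x, y, z in units of 10 cm (1.0 is 10 cm), a list of three; "dr": the turn, a rotation vector about the world's x, y, z in units of pi/2 rad (1.0 is pi/2 rad), a list of three. In form: [{"gripper": gripper, "translation": [x, y, z], "dr": [wx, wy, wz]}, ...]. A call has 1 to 12 rows; each row shifts and turns the commanded pose from where the row before left it; what a row does not reach is not made up. A row lasts 1/12 s, in which the tool goes at most 41.7 mm and 7.16 degrees, less where a joint would pass 70% of its speed; a pose out of reach is approached as far as the arm can. A call with a number of a shift or a turn outside -1 to 1 is refused whole. A call with a gripper value outside its range is refused whole. The fingers move at their own pace and stop on an object; "squeeze" is the grip in N (left out, the last holds). Time passes only in rows, so rows that do not move let the fingers close. It gives the time, the measured TCP pose, the force and the opening at its end, in the units of the state.
- r.sense(): the state, without advancing time (a new reading comes with each control period).
- r.grab_frame(name): name is "scene" or "top" or "wrist"; returns the picture (420x560x3 uint8, blue, green, red); there is no depth.
- r.calibration(name): a dict with "mtx" (3x3 intrinsics, pixels), "world_from_camera" (4x4, takes a point from camera to world coordinates). Camera axes: x right, y down, z forward; pixel columns grow to the right and rows downward; lengths in mm; the calibration is good to about 2 mm. The wrist camera is an equidistant fisheye: a pixel r from the principal point sees the ray r / f radians off the axis. A picture is of the moment at which its call begins: read the wrist's pose just before it. calibration takes no time and is no camera call; for the wrist camera it gives the pose at the moment of the call.
- r.sign_off(): hands the job in, once; it reports no verdict.
The state is a dict: "clock": time; "qpos": joint angles; "qvel": joint speeds; "joint_efforts": joint torques, N m; "eef_pos": TCP position; "tcp_rot": TCP orientation; "contact_force": force on the tool from outside, world axes, zero at the start; "wrist_torque": the same for the moment, N m; "opening": opening from 0.0 (shut) to 1.0 (fully open).
Only numpy, scipy, OpenCV 4.12 (cv2) and the standard library are available. Lean on these libraries where they do the work, as an engineer would, in place of code of your own. Each camera call takes 0.05 s, during which the arm holds its last target. There are 200 camera calls.

## Working session

There is one attempt and no reset: what is moved stays moved. The work goes in short steps, Python scripts to look and compute and a tool call to move; the robot and the scene stay as the last step left them, time stands still between calls to the robot, and variables do not carry over. Pictures are saved under pics/ and viewed, about 8 in all and at most 12, crops included, and the job is handed in when it is done.

Besides the shell and the picture viewer there is one more tool, called after "Call:" as name(argument=value, ...) on one line, values as JSON. jog_arm: Moves the arm, as the interface text tells. Shifts and turns lie within -1 to 1; 1 stands for 10 cm of shift or pi/2 rad of turn. Its arguments: {"type":"object","properties":{"deltas":{"type":"array"},"squeeze":{"type":"number"}},"required":["deltas"]}

```bash
mkdir -p pics; python3 - <<'E'
from rig import r
import cv2,numpy as np
a=r.grab_frame("scene");b=r.grab_frame("top");c=r.grab_frame("wrist")
for n,i in zip(("scene","top","wrist"),(a,b,c)): cv2.imwrite(f"pics/{n}0.png",i)
np.set_printoptions(precision=3,suppress=True)
for n in ("scene","top","wrist"):
    k=r.calibration(n);print(n,k["mtx"].tolist());print(k["world_from_camera"])
print(r.sense())
E
```

```text
scene [[504.9546143179218, 0.0, 285.8120099288707], [0.0, 504.9546143179218, 215.7062520518768], [0.0, 0.0, 1.0]]
[[   0.142    0.818   -0.557 1434.179]
 [   0.99    -0.112    0.087 -132.29 ]
 [   0.009   -0.564   -0.826 1380.565]
 [   0.       0.       0.       1.   ]]
top [[423.6766427081238, 0.0, 272.4491624084354], [0.0, 423.6766427081238, 203.4604464336211], [0.0, 0.0, 1.0]]
[[   0.031   -0.999    0.044  459.077]
 [  -0.999   -0.03     0.01    11.832]
 [  -0.009   -0.044   -0.999 1483.194]
 [   0.       0.       0.       1.   ]]
wrist [[325.19226210127806, 0.0, 278.71711763798476], [0.0, 325.19226210127806, 206.1591234894674], [0.0, 0.0, 1.0]]
[[   0.385   -0.878   -0.283  314.093]
 [  -0.923   -0.367   -0.118 -545.663]
 [  -0.001    0.307   -0.952  374.273]
 [   0.       0.       0.       1.   ]]
{'clock': 0.15, 'qpos': array([-1.177,  0.353,  1.634,  0.   ,  1.155, -0.002]), 'qvel': array([-0.001, -0.001, -0.001,  0.   ,  0.   ,  0.001]), 'joint_efforts': array([ -0.001, -60.564, -34.234,  -0.   ,   0.006,   0.   ]), 'eef_pos': array([ 240.84 , -576.362,  255.739]), 'tcp_rot': array([-3.142,  0.001, -1.175]), 'contact_force': array([0.289, 0.291, 0.199]), 'wrist_torque': array([ 0.022,  0.008, -0.012]), 'opening': 0.9981974228657239}
```

View pics/scene0.png

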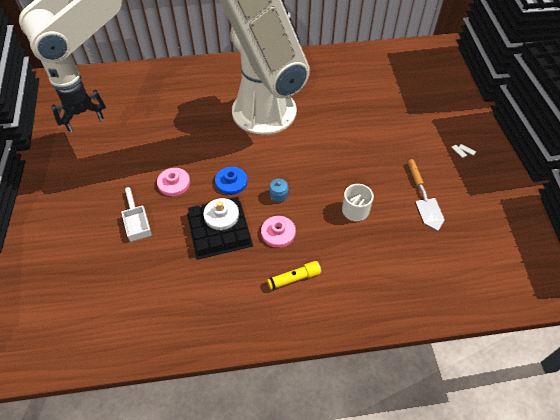

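View pics/top0.png

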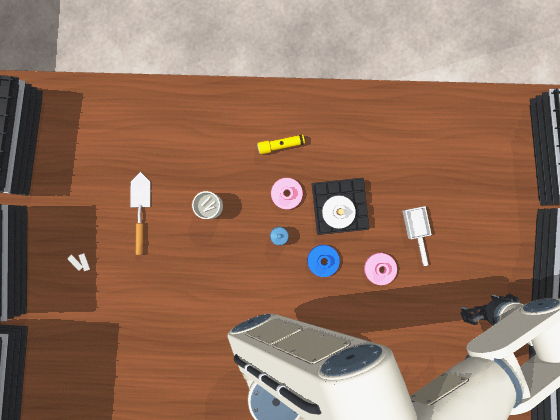

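The scene picture shows the cap pair on the black tray at (221,213), the jar at (357,202), and the bystanders: small jar (279,189), torch (295,276), trowel (425,195) and scoop (136,215). In the top picture the pair is at (339,212) and the jar at (207,205). 

Candidates for the cap: pink (173,181), pink (279,231), blue (231,180) and the aluminium one with the wooden knob on the tray (221,213). I choose the last.

```bash
cat > h.py <<'E'
import cv2,numpy as np
from rig import r
def ray(n,uv,cal=None):
    k=cal or r.calibration(n);T=np.array(k["world_from_camera"]);K=np.array(k["mtx"])
    x=(uv[0]-K[0,2])/K[0,0];y=(uv[1]-K[1,2])/K[1,1]
    if n=="wrist":
        t=np.hypot(x,y);s=np.sin(t)/t if t>1e-9 else 1;d=np.array([x*s,y*s,np.cos(t)])
    else: d=np.array([x,y,1.])
    d=T[:3,:3]@d;return T[:3,3],d/np.linalg.norm(d)
def onz(R,z): p,d=R;return p+d*(z-p[2])/d[2]
def tri(Rs):
    A=np.zeros((3,3));b=np.zeros(3)
    for p,d in Rs: M=np.eye(3)-np.outer(d,d);A+=M;b+=M@p
    x=np.linalg.solve(A,b);return x,[np.linalg.norm((np.eye(3)-np.outer(d,d))@(x-p)) for p,d in Rs]
E
python3 - <<'E'
from h import *
np.set_printoptions(precision=1,suppress=True)
rows=[]
for n,c1,c2 in (("scene",(221,211),(357,202)),("top",(339,212),(207,205))):
    i=cv2.imread(f"pics/{n}0.png");t=[]
    for c in (c1,c2):
        x,y=c;w=35
        t.append(cv2.resize(i[y-w:y+w,x-w:x+w],None,fx=5.6,fy=4.2,interpolation=cv2.INTER_CUBIC) if 0 else cv2.resize(i[y-25:y+25,x-32:x+32],(390,300),interpolation=cv2.INTER_CUBIC))
    rows.append(np.hstack(t))
cv2.imwrite("pics/crop1.png",np.vstack(rows))
R={}
for n,c1,c2 in (("scene",(221,211),(357,202)),("top",(339,212),(207,205))):
    i=cv2.imread(f"pics/{n}0.png");h=cv2.cvtColor(i,cv2.COLOR_BGR2HSV)
    for nm,c,m in (("knob",c1,(h[...,1]>70)&(h[...,0]>8)&(h[...,0]<35)&(h[...,2]>100)),("cap",c1,(h[...,1]<50)&(h[...,2]>150)),("jar",c2,(h[...,1]<60)&(h[...,2]>90))):
        q=np.zeros(m.shape,np.uint8);x,y=c;w=12 if nm=="knob" else 26
        q[y-w:y+w,x-w:x+w]=m[y-w:y+w,x-w:x+w]*255
        cs=cv2.findContours(q,cv2.RETR_EXTERNAL,cv2.CHAIN_APPROX_NONE)[0];k=max(cs,key=cv2.contourArea)
        print(n,nm,cv2.boundingRect(k),cv2.contourArea(k), cv2.fitEllipse(k) if len(k)>5 else k.mean((0,1)))
E
```

```text
scene knob (217, 201, 7, 10) 39.5 ((219.5498809814453, 206.0819549560547), (5.90920877456665, 9.373620986938477), 168.42335510253906)
scene cap (203, 198, 36, 31) 791.0 ((220.9625244140625, 212.88453674316406), (29.170394897460938, 34.70695114135742), 88.4647445678711)
scene jar (342, 184, 32, 37) 873.0 ((356.877197265625, 201.6887969970703), (29.3807315826416, 38.28110122680664), 14.549517631530762)
top knob (337, 209, 7, 6) 28.0 ((340.0, 211.5), (5.55806303024292, 6.681138515472412), 90.0)
top cap (322, 196, 34, 33) 814.0 ((338.4832458496094, 211.58663940429688), (31.858646392822266, 32.575923919677734), 94.64273834228516)
top jar (192, 191, 31, 28) 641.0 ((206.9303436279297, 204.9301300048828), (26.988317489624023, 30.339736938476562), 102.38277435302734)
```

View pics/crop1.png

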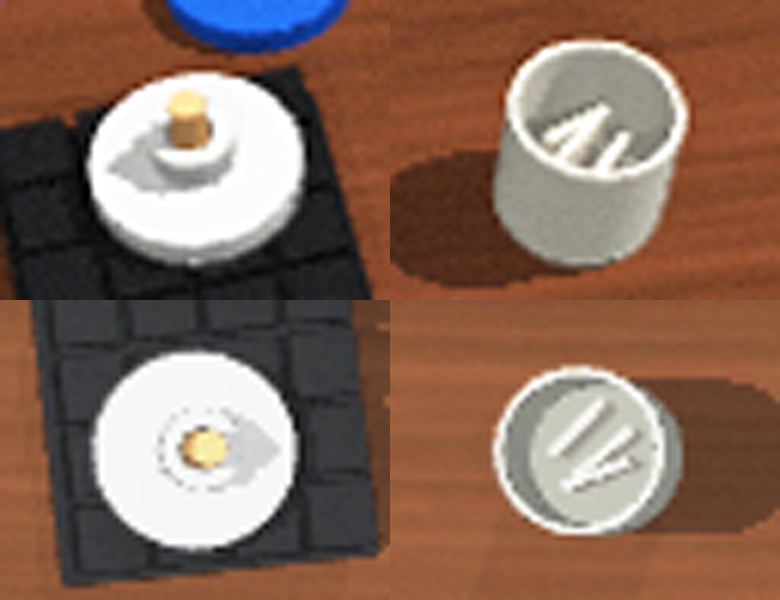

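The close crop confirms it: a white-grey cap with a collar and a wooden knob stands on the black tray (knob top about (219.7,203.2) in scene and (340.3,211.5) in top). The jar is open, with packets inside (rim centre about (359,195.3) in scene and (206.2,205) in top).

```bash
python3 - <<'E'
from h import *
np.set_printoptions(precision=1,suppress=True)
for nm,a,b,z in (("knob",(219.7,203.2),(340.3,211.5),117),("rim",(359,195.3),(206.2,205),90)):
    x=tri([ray("scene",a),ray("top",b)]);print(nm,x[0],x[1],onz(ray("scene",a),z),onz(ray("top",b),z))
for nm,uv,z in (("captop",(338.5,211.6),67),("blue",(324,261),20),("blu jar",(280,237),60),("pinkR",(287,194),20),("tray",(340,206),45)):print(nm,onz(ray("top",uv),z))
E
```

```text
knob [ 500.2 -194.7  107.5] [np.float64(0.30945457122217257), np.float64(0.30945457122218883)] [ 507.2 -193.9  117. ] [ 499.8 -193.6  117. ]
rim [509.3 247.4  80.2] [np.float64(1.793556927062908), np.float64(1.7935569270628509)] [516.4 246.4  90. ] [508.6 244.   90. ]
captop [ 500.8 -195.1   67. ]
blue [ 331.1 -156.3   20. ]
blu jar [410.   -2.5  60. ]
pinkR [557.7 -22.7  20. ]
tray [ 520.6 -202.9   45. ]
```

Call:
jog_arm(deltas=[{"gripper":-1,"translation":[0.216,0.318,0],"dr":[0,0,0]},{"gripper":-1,"translation":[0.216,0.318,0],"dr":[0,0,0]},{"gripper":-1,"translation":[0.216,0.318,0],"dr":[0,0,0]},{"gripper":-1,"translation":[0.216,0.318,0],"dr":[0,0,0]},{"gripper":-1,"translation":[0.216,0.318,0],"dr":[0,0,0]},{"gripper":-1,"translation":[0.216,0.318,0],"dr":[0,0,0]},{"gripper":-1,"translation":[0.216,0.318,0],"dr":[0,0,0]},{"gripper":-1,"translation":[0.216,0.318,0],"dr":[0,0,0]},{"gripper":-1,"translation":[0.216,0.318,0],"dr":[0,0,0]},{"gripper":-1,"translation":[0.216,0.318,0],"dr":[0,0,0]},{"gripper":-1,"translation":[0.216,0.318,0],"dr":[0,0,0]},{"gripper":-1,"translation":[0.216,0.318,0],"dr":[0,0,0]}], squeeze=40)

```text
clock: 1.15
eef_pos: [500.8, -193.3, 256.3]
tcp_rot: [3.142, -0.0, -1.175]
contact_force: [0.1, -0.4, 0.4]
opening: 1.0
```

Call:
jog_arm(deltas=[{"gripper":-1,"translation":[0,0,0],"dr":[0,0,0]},{"gripper":-1,"translation":[0,0,0],"dr":[0,0,0]},{"gripper":-1,"translation":[0,0,0],"dr":[0,0,0]}])

```text
clock: 1.4
eef_pos: [499.9, -195.0, 256.0]
tcp_rot: [3.141, 0.0, -1.174]
contact_force: [-0.8, -0.5, 0.3]
opening: 1.0
```

```bash
python3 - <<'E'
from h import *
import pickle
k=r.calibration("wrist");i=r.grab_frame("wrist");cv2.imwrite("pics/w1.png",i);pickle.dump(k,open("w1.pkl","wb"))
print(k["world_from_camera"],r.sense()["eef_pos"],r.sense()["tcp_rot"])
E
```

```text
[[ 3.86425994e-01 -8.77605704e-01 -2.83695575e-01  5.73149502e+02]
 [-9.22320414e-01 -3.67668365e-01 -1.18932869e-01 -1.64101521e+02]
 [ 7.02764177e-05  3.07616972e-01 -9.51510270e-01  3.74509874e+02]
 [ 0.00000000e+00  0.00000000e+00  0.00000000e+00  1.00000000e+00]] [ 499.60447842 -195.57687009  256.05218907] [ 3.14085622e+00  1.81601074e-04 -1.17514015e+00]
```

View pics/w1.png

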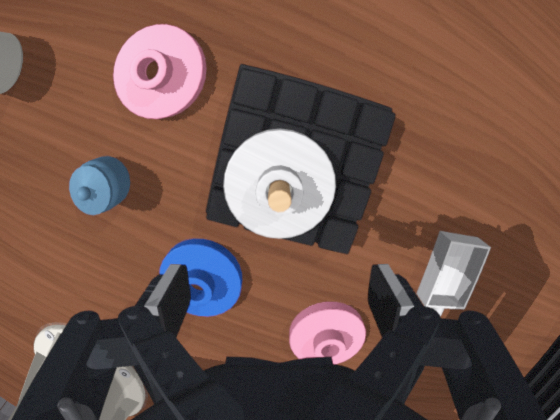

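The wrist picture shows the lid pair on the tray, with the knob top at about (280,202) and the plate around (280,183). I'll take a second wrist place for height.

Call:
jog_arm(deltas=[{"gripper":-1,"translation":[-0.3,0.15,0],"dr":[0,0,0]},{"gripper":-1,"translation":[-0.3,0.15,0],"dr":[0,0,0]},{"gripper":-1,"translation":[0,0,0],"dr":[0,0,0]},{"gripper":-1,"translation":[0,0,0],"dr":[0,0,0]},{"gripper":-1,"translation":[0,0,0],"dr":[0,0,0]},{"gripper":-1,"translation":[0,0,0],"dr":[0,0,0]}])

```text
clock: 1.95
eef_pos: [440.8, -166.2, 256.7]
tcp_rot: [-3.141, -0.001, -1.176]
contact_force: [-0.1, -0.7, -0.8]
opening: 1.003
```

```bash
cat > seg.py <<'E'
from h import *
def knob(i):
    h=cv2.cvtColor(i,cv2.COLOR_BGR2HSV)
    m=((h[...,1]>55)&(h[...,0]>11)&(h[...,0]<30)&(h[...,2]>185)).astype(np.uint8)*255
    m=cv2.morphologyEx(m,cv2.MORPH_OPEN,np.ones((3,3)))
    k=max(cv2.findContours(m,0,1)[0],key=cv2.contourArea);return cv2.fitEllipse(k)
def cap(i):
    h=cv2.cvtColor(i,cv2.COLOR_BGR2HSV);m=((h[...,1]<30)&(h[...,2]>225)).astype(np.uint8)*255
    k=max(cv2.findContours(m,0,1)[0],key=cv2.contourArea);return cv2.fitEllipse(cv2.convexHull(k))
E
python3 - <<'E'
from seg import *
import pickle
k2=r.calibration("wrist");i=r.grab_frame("wrist");cv2.imwrite("pics/w2.png",i);pickle.dump(k2,open("w2.pkl","wb"))
k1=pickle.load(open("w1.pkl","rb"));a=cv2.imread("pics/w1.png")
for f in (knob,cap):
    e1,e2=f(a),f(i);print(f.__name__,e1,e2)
    R=[ray("wrist",e1[0],k1),ray("wrist",e2[0],k2)];print(tri(R),[onz(q,117 if f is knob else 67) for q in R])
print(k2["world_from_camera"][:3,3],r.sense()["eef_pos"])
E
```

```text
knob ((279.0849609375, 200.2998809814453), (20.697887420654297, 22.226858139038086), 112.95450592041016) ((339.8042907714844, 149.15713500976562), (22.25925064086914, 22.630102157592773), 118.47350311279297)
(array([ 500.83596172, -194.75738145,  115.75258144]), [np.float64(0.010282965166904164), np.float64(0.010282965166933592)]) [array([ 501.18954376, -194.60034058,  117.        ]), array([ 500.89442743, -194.48133437,  117.        ])]
cap ((278.9591064453125, 183.55491638183594), (105.9746322631836, 109.47346496582031), 93.55306243896484) ((328.8810729980469, 141.06103515625), (110.00715637207031, 110.37757110595703), 61.593082427978516)
(array([ 500.83074616, -194.65261771,   57.9031475 ]), [np.float64(0.05016875512512836), np.float64(0.05016875512511269)]) [array([ 502.88583497, -193.81884691,   67.        ]), array([ 501.22721059, -192.90797763,   67.        ])]
[ 513.92427982 -135.35514463  375.24653955] [ 440.84133125 -165.99499534  256.48783446]
```

Call:
jog_arm(deltas=[{"gripper":-1,"translation":[0.304,-0.148,0],"dr":[0,0,0]},{"gripper":-1,"translation":[0.304,-0.148,0],"dr":[0,0,0]},{"gripper":-0.4,"translation":[0,0,-0.25],"dr":[0,0,0]},{"gripper":-0.4,"translation":[0,0,-0.25],"dr":[0,0,0]},{"gripper":-0.4,"translation":[0,0,-0.25],"dr":[0,0,0]},{"gripper":-0.4,"translation":[0,0,-0.2],"dr":[0,0,0]},{"gripper":-0.4,"translation":[0,0,-0.15],"dr":[0,0,0]},{"gripper":-0.4,"translation":[0,0,-0.1],"dr":[0,0,0]},{"gripper":-0.4,"translation":[0,0,-0.1],"dr":[0,0,0]},{"gripper":-0.4,"translation":[0,0,-0.07],"dr":[0,0,0]},{"gripper":-0.4,"translation":[0,0,0],"dr":[0,0,0]},{"gripper":-0.4,"translation":[0,0,0],"dr":[0,0,0]}])

```text
clock: 3.0
eef_pos: [501.2, -194.8, 119.5]
tcp_rot: [-3.141, -0.0, -1.175]
contact_force: [-0.2, 0.3, 0.8]
opening: 0.701
```

```bash
python3 - <<'E'
from h import *
s=r.sense();print(s["eef_pos"],s["tcp_rot"],s["contact_force"],s["opening"]);cv2.imwrite("pics/w3.png",r.grab_frame("wrist"))
E
```

```text
[ 501.21456441 -194.83437663  119.45663409] [-3.14147381e+00 -1.03717241e-04 -1.17505639e+00] [-0.22434861  0.34875188  0.78997978] 0.7014476334451314
```

View pics/w3.png

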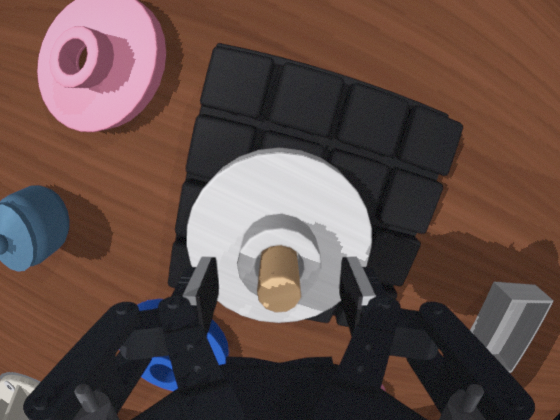

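The knob (top at (280,290)) sits centred between the jaws at (205,290) and (355,290), with no contact yet. I'll close.

Call:
jog_arm(deltas=[{"gripper":0,"translation":[0,0,0],"dr":[0,0,0]},{"gripper":0.3,"translation":[0,0,0],"dr":[0,0,0]},{"gripper":0.6,"translation":[0,0,0],"dr":[0,0,0]},{"gripper":1,"translation":[0,0,0],"dr":[0,0,0]},{"gripper":1,"translation":[0,0,0],"dr":[0,0,0]},{"gripper":1,"translation":[0,0,0],"dr":[0,0,0]},{"gripper":1,"translation":[0,0,0],"dr":[0,0,0]},{"gripper":1,"translation":[0,0,0],"dr":[0,0,0]}], squeeze=50)

```text
clock: 3.72
eef_pos: [501.3, -194.8, 120.0]
tcp_rot: [-3.141, -0.001, -1.175]
contact_force: [-2.1, 0.4, 5.2]
opening: 0.213
```

Call:
jog_arm(deltas=[{"gripper":1,"translation":[0,0,0.03],"dr":[0,0,0]},{"gripper":1,"translation":[0,0,0.07],"dr":[0,0,0]},{"gripper":1,"translation":[0,0,0.1],"dr":[0,0,0]},{"gripper":1,"translation":[0,0,0.1],"dr":[0,0,0]},{"gripper":1,"translation":[0,0,0.15],"dr":[0,0,0]},{"gripper":1,"translation":[0,0,0.2],"dr":[0,0,0]},{"gripper":1,"translation":[0,0,0.2],"dr":[0,0,0]},{"gripper":1,"translation":[0,0,0.2],"dr":[0,0,0]},{"gripper":1,"translation":[0,0,0.15],"dr":[0,0,0]},{"gripper":1,"translation":[0,0,0],"dr":[0,0,0]},{"gripper":1,"translation":[0,0,0],"dr":[0,0,0]},{"gripper":1,"translation":[0,0,0],"dr":[0,0,0]}])

```text
clock: 4.72
eef_pos: [500.4, -194.5, 238.8]
tcp_rot: [3.141, 0.001, -1.175]
contact_force: [-0.1, -0.4, -3.3]
opening: 0.217
```

```bash
python3 - <<'E'
from h import *
s=r.sense();print(s["eef_pos"],s["tcp_rot"],s["contact_force"],s["wrist_torque"],s["opening"])
cv2.imwrite("pics/w4.png",r.grab_frame("wrist"));cv2.imwrite("pics/s4.png",r.grab_frame("scene"))
a=cv2.imread("pics/w4.png");b=cv2.imread("pics/s4.png")[120:270,130:330]
cv2.imwrite("pics/m4.png",np.hstack([cv2.resize(a,(400,300)),cv2.resize(b,(400,300))]))
E
```

```text
[ 500.4197073  -194.47210839  238.77238402] [ 3.14102884e+00  5.52582574e-04 -1.17499961e+00] [-0.11738988 -0.35854813 -3.295476  ] [ 0.03039219  0.00879144 -0.05274875] 0.21678106569737993
```

View pics/m4.png

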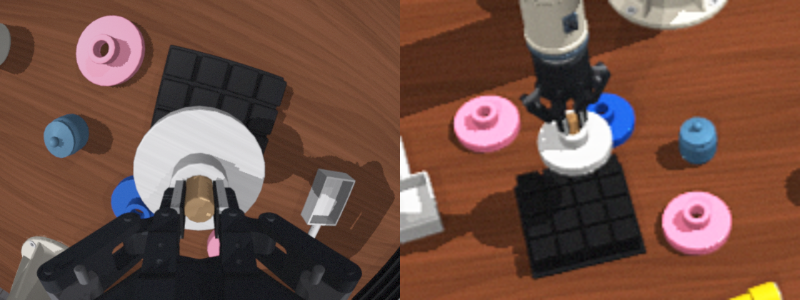

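The cap pair is lifted together and level: 3.3 N, which matches 340 g. In the left half the knob is in the jaws at (200,205), and in the right half the tray is empty. Next I move to view the jar from two places.

Call:
jog_arm(deltas=[{"gripper":1,"translation":[-0.03,0.1,0],"dr":[0,0,0]},{"gripper":1,"translation":[-0.03,0.2,0],"dr":[0,0,0]},{"gripper":1,"translation":[-0.05,0.25,0],"dr":[0,0,0]},{"gripper":1,"translation":[-0.05,0.25,0],"dr":[0,0,0]},{"gripper":1,"translation":[-0.05,0.25,0],"dr":[0,0,0]},{"gripper":1,"translation":[-0.05,0.25,0],"dr":[0,0,0]},{"gripper":1,"translation":[-0.05,0.25,0],"dr":[0,0,0]},{"gripper":1,"translation":[-0.05,0.25,0],"dr":[0,0,0]},{"gripper":1,"translation":[-0.05,0.25,0],"dr":[0,0,0]},{"gripper":1,"translation":[-0.05,0.25,0],"dr":[0,0,0]},{"gripper":1,"translation":[-0.05,0.25,0],"dr":[0,0,0]},{"gripper":1,"translation":[-0.05,0.25,0],"dr":[0,0,0]}])

```text
clock: 5.82
eef_pos: [443.7, 86.8, 238.7]
tcp_rot: [3.14, 0.0, -1.175]
contact_force: [-0.1, 0.2, -3.7]
opening: 0.211
```

Call:
jog_arm(deltas=[{"gripper":1,"translation":[-0.05,0.25,0],"dr":[0,0,0]},{"gripper":1,"translation":[-0.04,0.2,0],"dr":[0,0,0]},{"gripper":1,"translation":[-0.0,0.15,0],"dr":[0,0,0]},{"gripper":1,"translation":[0,0.05,0],"dr":[0,0,0]},{"gripper":1,"translation":[0,0,0],"dr":[0,0,0]},{"gripper":1,"translation":[0,0,0],"dr":[0,0,0]},{"gripper":1,"translation":[0,0,0],"dr":[0,0,0]},{"gripper":1,"translation":[0,0,0],"dr":[0,0,0]}])

```text
clock: 6.48
eef_pos: [435.9, 149.5, 239.1]
tcp_rot: [3.141, -0.0, -1.176]
contact_force: [-0.2, -0.1, -2.6]
opening: 0.21
```

```bash
python3 - <<'E'
from h import *
import pickle
k=r.calibration("wrist");i=r.grab_frame("wrist");cv2.imwrite("pics/w5.png",i);pickle.dump(k,open("w5.pkl","wb"))
s=r.sense();print(s["eef_pos"],s["contact_force"])
E
```

```text
[435.96566915 149.55820171 239.18010485] [-0.31678516 -1.26221045 -3.78245113]
```

Call:
jog_arm(deltas=[{"gripper":1,"translation":[-0.05,0.1,0],"dr":[0,0,0]},{"gripper":1,"translation":[-0.08,0.2,0],"dr":[0,0,0]},{"gripper":1,"translation":[-0.05,0.15,0],"dr":[0,0,0]},{"gripper":1,"translation":[-0.05,0.1,0],"dr":[0,0,0]},{"gripper":1,"translation":[0,0,0],"dr":[0,0,0]},{"gripper":1,"translation":[0,0,0],"dr":[0,0,0]},{"gripper":1,"translation":[0,0,0],"dr":[0,0,0]},{"gripper":1,"translation":[0,0,0],"dr":[0,0,0]}])

```text
clock: 7.2
eef_pos: [413.1, 204.8, 239.3]
tcp_rot: [3.142, -0.0, -1.175]
contact_force: [0.3, -0.3, -3.2]
opening: 0.215
```

```bash
python3 - <<'E'
from h import *
import pickle
k=r.calibration("wrist");i=r.grab_frame("wrist");cv2.imwrite("pics/w6.png",i);pickle.dump(k,open("w6.pkl","wb"))
s=r.sense();print(s["eef_pos"],s["tcp_rot"],s["contact_force"])
a=cv2.imread("pics/w5.png");cv2.imwrite("pics/m6.png",np.vstack([a[:300],i[:300]]))
E
```

```text
[413.16138615 204.83780995 239.28116858] [-3.14156050e+00 -1.70853727e-04 -1.17561979e+00] [-0.05703876 -0.05944152 -4.130572  ]
```

View pics/m6.png

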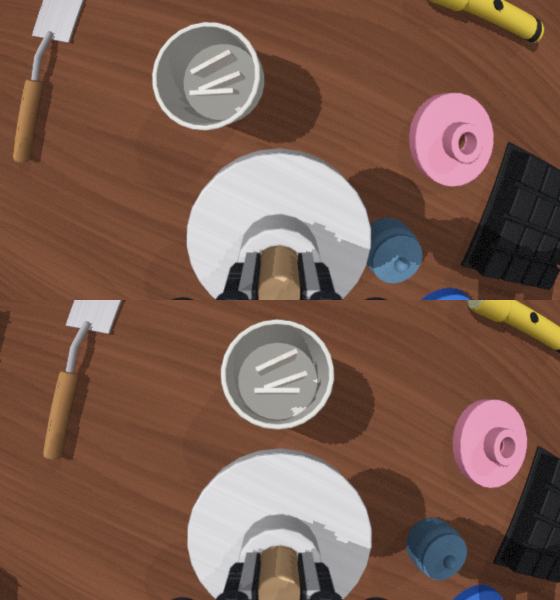

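The jar rim is clear in both views: centre about (207,76) from the first place and (277,75) from the second. The lid pair stays nested in hand.

```bash
cat > rim.py <<'E'
from h import *
import pickle
def rim(i,box,thr):
    x0,y0,x1,y1=box;h=cv2.cvtColor(i,cv2.COLOR_BGR2HSV);m=np.zeros(i.shape[:2],np.uint8)
    m[y0:y1,x0:x1]=((h[...,1]<45)&(h[...,2]>thr))[y0:y1,x0:x1]*255
    k=max(cv2.findContours(m,0,1)[0],key=lambda c:cv2.boundingRect(c)[2]);return cv2.convexHull(k)[:,0]
def circ(P):
    A=np.c_[2*P[:,:2],np.ones(len(P))];s=np.linalg.lstsq(A,(P[:,:2]**2).sum(1),rcond=None)[0]
    R=np.sqrt(s[2]+s[0]**2+s[1]**2);return s[:2],R,np.std(np.hypot(*(P[:,:2]-s[:2]).T)-R)
E
python3 - <<'E'
from rim import *
np.set_printoptions(precision=1,suppress=True)
for thr in (170,190,205):
  Rs=[]
  for n,b in (("w5",(140,10,275,140)),("w6",(205,10,345,140))):
    i=cv2.imread(f"pics/{n}.png");k=pickle.load(open(n+".pkl","rb"));h=rim(i,b,thr)
    e=cv2.fitEllipse(h);P=np.array([onz(ray("wrist",p,k),90) for p in h]);print(thr,n,e,circ(P))
    Rs.append(ray("wrist",e[0],k))
  print(tri(Rs))
E
```

```text
170 w5 ((205.43740844726562, 75.52999114990234), (104.66001892089844, 109.96812438964844), 44.443546295166016) (array([510. , 247.2]), np.float64(45.73307747346153), np.float64(0.08120417437327078))
170 w6 ((276.8424072265625, 73.81895446777344), (108.81539154052734, 112.7083969116211), 88.3363265991211) (array([510. , 247.1]), np.float64(45.71205831912287), np.float64(0.10386929905458314))
(array([510. , 247.1,  83.2]), [np.float64(0.04316217477346051), np.float64(0.04316217477348438)])
190 w5 ((205.4527587890625, 75.5191421508789), (103.94422149658203, 109.37446594238281), 43.92856979370117) (array([510. , 247.2]), np.float64(45.44643642988199), np.float64(0.1059208258343843))
190 w6 ((276.7800598144531, 73.81208038330078), (108.22433471679688, 112.11724853515625), 87.52975463867188) (array([510. , 247.1]), np.float64(45.461913679677984), np.float64(0.11269114456945113))
(array([510. , 247.1,  82.9]), [np.float64(0.04465573534973665), np.float64(0.044655735349742466)])
205 w5 ((205.40309143066406, 75.5267562866211), (103.47115325927734, 108.76937103271484), 43.819313049316406) (array([510. , 247.2]), np.float64(45.21420669076278), np.float64(0.09157750139834972))
205 w6 ((276.75970458984375, 73.76858520507812), (107.72197723388672, 111.4658432006836), 89.2606201171875) (array([510. , 247.2]), np.float64(45.22846726717013), np.float64(0.10744644738384239))
(array([510. , 247.1,  83. ]), [np.float64(0.024120561005588643), np.float64(0.02412056100557916)])
```

The rim at z=90 gives a radius of 45.7 (46 given) and the same centre in both views, so the jar is at (510.0, 247.15). I move over it and down to just above the rim.

Call:
jog_arm(deltas=[{"gripper":1,"translation":[0.1,0.04,0],"dr":[0,0,0]},{"gripper":1,"translation":[0.2,0.08,0],"dr":[0,0,0]},{"gripper":1,"translation":[0.25,0.1,0],"dr":[0,0,0]},{"gripper":1,"translation":[0.22,0.1,0],"dr":[0,0,0]},{"gripper":1,"translation":[0.15,0.07,0],"dr":[0,0,0]},{"gripper":1,"translation":[0.05,0.028,-0.05],"dr":[0,0,0]},{"gripper":1,"translation":[0,0,-0.15],"dr":[0,0,0]},{"gripper":1,"translation":[0,0,-0.2],"dr":[0,0,0]},{"gripper":1,"translation":[0,0,-0.15],"dr":[0,0,0]},{"gripper":1,"translation":[0,0,-0.1],"dr":[0,0,0]},{"gripper":1,"translation":[0,0,-0.04],"dr":[0,0,0]},{"gripper":1,"translation":[0,0,0],"dr":[0,0,0]}])

```text
clock: 8.25
eef_pos: [509.5, 246.7, 169.3]
tcp_rot: [3.14, -0.0, -1.175]
contact_force: [-0.5, 1.0, -2.9]
opening: 0.217
```

Call:
jog_arm(deltas=[{"gripper":1,"translation":[0,0,0],"dr":[0,0,0]},{"gripper":1,"translation":[0,0,0],"dr":[0,0,0]},{"gripper":1,"translation":[0,0,0],"dr":[0,0,0]}])

```text
clock: 8.5
eef_pos: [510.5, 247.4, 171.2]
tcp_rot: [-3.14, 0.0, -1.175]
contact_force: [-0.2, -0.4, -4.3]
opening: 0.212
```

```bash
python3 - <<'E'
from h import *
s=r.sense();print(s["eef_pos"],s["contact_force"])
cv2.imwrite("pics/s7.png",r.grab_frame("scene"))
a=cv2.imread("pics/s7.png");cv2.imwrite("pics/m7.png",cv2.resize(a[110:260,260:460],(800,600),interpolation=cv2.INTER_CUBIC))
E
```

```text
[510.50805779 247.3692746  171.24896591] [-0.18476545 -0.41898055 -4.32615173]
```

View pics/m7.png

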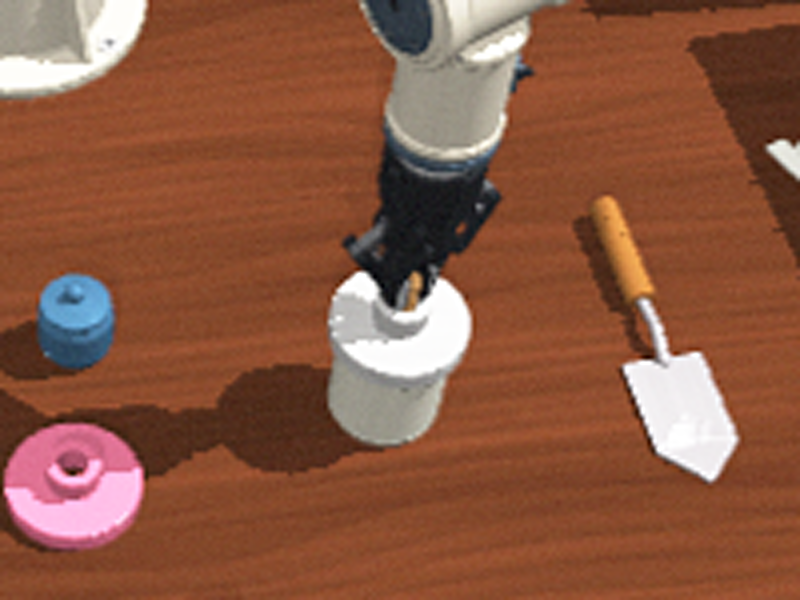

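The lid is over the jar, its bottom edge just above the rim. I lower it slowly while watching the force.

Call:
jog_arm(deltas=[{"gripper":1,"translation":[0,0,-0.02],"dr":[0,0,0]},{"gripper":1,"translation":[0,0,-0.02],"dr":[0,0,0]},{"gripper":1,"translation":[0,0,-0.02],"dr":[0,0,0]},{"gripper":1,"translation":[0,0,-0.02],"dr":[0,0,0]},{"gripper":1,"translation":[0,0,-0.02],"dr":[0,0,0]},{"gripper":1,"translation":[0,0,0],"dr":[0,0,0]},{"gripper":1,"translation":[0,0,0],"dr":[0,0,0]}])

```text
clock: 9.13
eef_pos: [509.8, 247.0, 160.0]
tcp_rot: [3.141, -0.0, -1.175]
contact_force: [-0.5, -1.1, -3.3]
opening: 0.212
```

Call:
jog_arm(deltas=[{"gripper":1,"translation":[0,0,-0.02],"dr":[0,0,0]},{"gripper":1,"translation":[0,0,-0.02],"dr":[0,0,0]},{"gripper":1,"translation":[0,0,-0.02],"dr":[0,0,0]},{"gripper":1,"translation":[0,0,-0.01],"dr":[0,0,0]},{"gripper":1,"translation":[0,0,0],"dr":[0,0,0]},{"gripper":1,"translation":[0,0,0],"dr":[0,0,0]}])

```text
clock: 9.63
eef_pos: [509.9, 247.1, 153.2]
tcp_rot: [3.141, 0.0, -1.175]
contact_force: [0.1, 1.0, -3.7]
opening: 0.212
```

Call:
jog_arm(deltas=[{"gripper":1,"translation":[0,0,-0.01],"dr":[0,0,0]},{"gripper":1,"translation":[0,0,-0.01],"dr":[0,0,0]},{"gripper":1,"translation":[0,0,-0.005],"dr":[0,0,0]},{"gripper":1,"translation":[0,0,0],"dr":[0,0,0]},{"gripper":1,"translation":[0,0,0],"dr":[0,0,0]}])

```text
clock: 10.05
eef_pos: [510.0, 247.2, 151.1]
tcp_rot: [-3.141, 0.0, -1.175]
contact_force: [-1.4, -0.4, 1.9]
opening: 0.21
```

Call:
jog_arm(deltas=[{"gripper":1,"translation":[0,0,-0.005],"dr":[0,0,0]},{"gripper":1,"translation":[0,0,0],"dr":[0,0,0]},{"gripper":1,"translation":[0,0,0],"dr":[0,0,0]}])

```text
clock: 10.3
eef_pos: [510.1, 247.2, 151.0]
tcp_rot: [-3.141, 0.0, -1.175]
contact_force: [-3.1, -1.6, 7.7]
opening: 0.215
```

The force rises at the expected seated height (151). I release gradually and hold for the step check.

Call:
jog_arm(deltas=[{"gripper":0.5,"translation":[0,0,0],"dr":[0,0,0]},{"gripper":0.4,"translation":[0,0,0],"dr":[0,0,0]},{"gripper":0.2,"translation":[0,0,0],"dr":[0,0,0]},{"gripper":0,"translation":[0,0,0],"dr":[0,0,0]},{"gripper":-0.3,"translation":[0,0,0],"dr":[0,0,0]},{"gripper":-0.6,"translation":[0,0,0],"dr":[0,0,0]},{"gripper":-0.6,"translation":[0,0,0],"dr":[0,0,0]},{"gripper":-0.6,"translation":[0,0,0],"dr":[0,0,0]},{"gripper":-0.6,"translation":[0,0,0],"dr":[0,0,0]},{"gripper":-0.6,"translation":[0,0,0],"dr":[0,0,0]},{"gripper":-0.6,"translation":[0,0,0],"dr":[0,0,0]},{"gripper":-0.6,"translation":[0,0,0],"dr":[0,0,0]}])

```text
clock: 11.3
eef_pos: [509.9, 247.1, 150.3]
tcp_rot: [3.142, 0.0, -1.175]
contact_force: [0.4, -0.3, 0.4]
opening: 0.796
```

```bash
python3 - <<'E'
from seg import *
s=r.sense();print(s["eef_pos"],s["contact_force"],s["opening"])
i=r.grab_frame("wrist");cv2.imwrite("pics/w8.png",i);cv2.imwrite("pics/s8.png",r.grab_frame("scene"))
b=cv2.imread("pics/s8.png")[150:240,300:420]
cv2.imwrite("pics/m8.png",np.hstack([cv2.resize(i,(400,300)),cv2.resize(b,(400,300),interpolation=cv2.INTER_CUBIC)]))
E
```

```text
[509.94941012 247.12199501 150.27573207] [ 0.42148117 -0.33533477  0.39458528] 0.7962520573418965
```

View pics/m8.png

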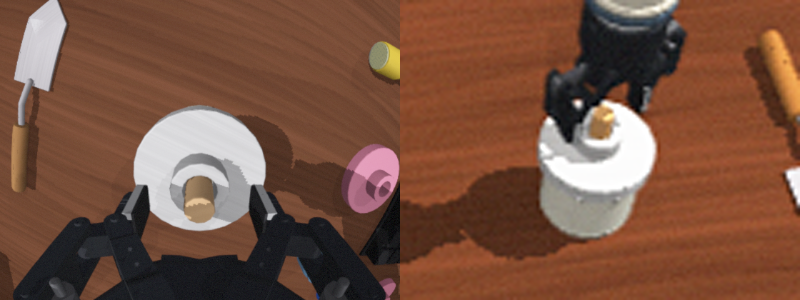

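The lid is seated and the jaws are open round the knob, centred (left half: knob (200,205), pads at (140,200) and (262,200)). I descend to the collar and grip.

Call:
jog_arm(deltas=[{"gripper":-0.6,"translation":[0,0,-0.05],"dr":[0,0,0]},{"gripper":-0.6,"translation":[0,0,-0.05],"dr":[0,0,0]},{"gripper":-0.6,"translation":[0,0,-0.05],"dr":[0,0,0]},{"gripper":-0.6,"translation":[0,0,-0.05],"dr":[0,0,0]},{"gripper":-0.6,"translation":[0,0,-0.043],"dr":[0,0,0]},{"gripper":-0.6,"translation":[0,0,0],"dr":[0,0,0]},{"gripper":-0.6,"translation":[0,0,0],"dr":[0,0,0]},{"gripper":-0.6,"translation":[0,0,0],"dr":[0,0,0]}])

```text
clock: 12.07
eef_pos: [510.1, 247.2, 126.0]
tcp_rot: [-3.142, 0.0, -1.175]
contact_force: [0.2, 0.6, -0.3]
opening: 0.8
```

Call:
jog_arm(deltas=[{"gripper":-0.4,"translation":[0,0,0],"dr":[0,0,0]},{"gripper":-0.2,"translation":[0,0,0],"dr":[0,0,0]},{"gripper":-0.1,"translation":[0,0,0],"dr":[0,0,0]},{"gripper":0,"translation":[0,0,0],"dr":[0,0,0]},{"gripper":0.3,"translation":[0,0,0],"dr":[0,0,0]},{"gripper":1,"translation":[0,0,0],"dr":[0,0,0]},{"gripper":1,"translation":[0,0,0],"dr":[0,0,0]},{"gripper":1,"translation":[0,0,0],"dr":[0,0,0]},{"gripper":1,"translation":[0,0,0],"dr":[0,0,0]}], squeeze=40)

```text
clock: 12.82
eef_pos: [510.2, 247.1, 126.6]
tcp_rot: [-3.141, -0.0, -1.175]
contact_force: [-2.0, -1.3, 5.5]
opening: 0.497
```

Call:
jog_arm(deltas=[{"gripper":1,"translation":[0,0,0.02],"dr":[0,0,0]},{"gripper":1,"translation":[0,0,0.04],"dr":[0,0,0]},{"gripper":1,"translation":[0,0,0.04],"dr":[0,0,0]},{"gripper":1,"translation":[0,0,0],"dr":[0,0,0]},{"gripper":1,"translation":[0,0,0],"dr":[0,0,0]}])

```text
clock: 13.23
eef_pos: [510.1, 247.2, 136.3]
tcp_rot: [-3.141, 0.0, -1.175]
contact_force: [0.1, 0.4, -1.1]
opening: 0.498
```

```bash
python3 - <<'E'
from h import *
s=r.sense();print(s["eef_pos"],s["contact_force"],s["wrist_torque"],s["opening"])
i=r.grab_frame("wrist");b=r.grab_frame("scene")[150:240,300:420]
cv2.imwrite("pics/m9.png",np.hstack([cv2.resize(i,(400,300)),cv2.resize(b,(400,300),interpolation=cv2.INTER_CUBIC)]))
E
```

```text
[510.1450433  247.22616542 136.30505116] [ 0.13407601  0.43908045 -1.07952702] [-0.02420843  0.01965096  0.02104285] 0.4979819960544989
```

View pics/m9.png

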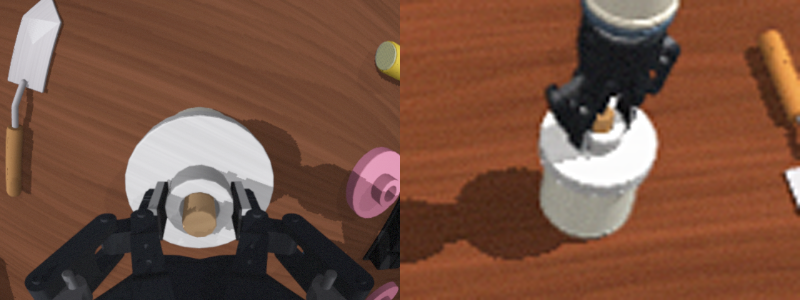

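Only the cap's weight is carried (about 1.1 N), and the cap is level with the knob centred in the collar at (200,215). I lift the rest of the way.

Call:
jog_arm(deltas=[{"gripper":1,"translation":[0,0,0.05],"dr":[0,0,0]},{"gripper":1,"translation":[0,0,0.1],"dr":[0,0,0]},{"gripper":1,"translation":[0,0,0.1],"dr":[0,0,0]},{"gripper":1,"translation":[0,0,0.12],"dr":[0,0,0]},{"gripper":1,"translation":[0,0,0.12],"dr":[0,0,0]},{"gripper":1,"translation":[0,0,0.12],"dr":[0,0,0]},{"gripper":1,"translation":[0,0,0.12],"dr":[0,0,0]},{"gripper":1,"translation":[0,0,0.08],"dr":[0,0,0]},{"gripper":1,"translation":[0,0,0.05],"dr":[0,0,0]},{"gripper":1,"translation":[0,0,0],"dr":[0,0,0]},{"gripper":1,"translation":[0,0,0],"dr":[0,0,0]},{"gripper":1,"translation":[0,0,0],"dr":[0,0,0]}])

```text
clock: 14.33
eef_pos: [509.6, 246.9, 221.4]
tcp_rot: [3.141, -0.0, -1.175]
contact_force: [0.2, -0.7, -1.6]
opening: 0.499
```

```bash
python3 - <<'E'
from h import *
s=r.sense();print(s["eef_pos"],s["contact_force"],s["opening"],s["qvel"])
i=r.grab_frame("top")[130:280,110:310];b=r.grab_frame("scene")[110:260,260:460]
cv2.imwrite("pics/m10.png",np.hstack([cv2.resize(i,(400,300)),cv2.resize(b,(400,300),interpolation=cv2.INTER_CUBIC)]))
E
```

```text
[509.57797525 246.92756767 221.35818262] [ 0.17451608 -0.68739678 -1.64989861] 0.498822143616891 [ 0.00033898  0.00573681  0.00192356 -0.00126488  0.00030513 -0.00071069]
```

View pics/m10.png

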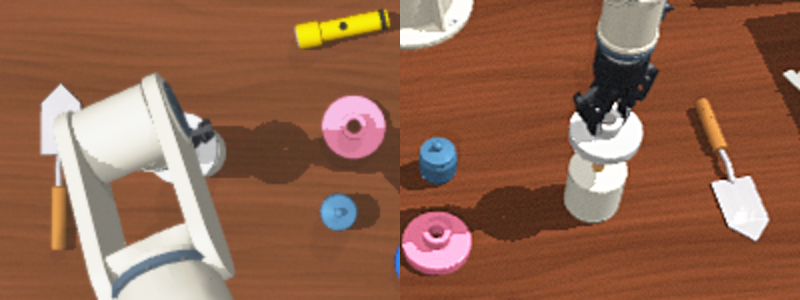

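The cap hangs level above the knob. The inner lid sits in the jar (right half: lid about (597,170)) and nothing else has moved. I settle for a moment and hand in.

Call:
jog_arm(deltas=[{"gripper":1,"translation":[0,0,0],"dr":[0,0,0]},{"gripper":1,"translation":[0,0,0],"dr":[0,0,0]},{"gripper":1,"translation":[0,0,0],"dr":[0,0,0]},{"gripper":1,"translation":[0,0,0],"dr":[0,0,0]}])

```text
clock: 14.77
eef_pos: [509.9, 247.1, 221.8]
tcp_rot: [3.141, -0.0, -1.175]
contact_force: [0.3, 0.4, -1.5]
opening: 0.495
```

```bash
python3 -c "
from rig import r
print(r.sense()['eef_pos'],r.sense()['contact_force']);print(r.sign_off())"
```

```text
[509.91623923 247.06582171 221.81190782] [ 0.26940874  0.4391983  -1.4879203 ]
the job is handed in; nothing more can be done
None
```

The job is handed in at about 14.8 s. I lifted the nested lids by the knob, lowered them onto the jar until the inner lid seated, and let go. Then I lifted the cap alone by its collar, and it is still held up over the jar.

- **Seating:** contact came at the expected height (tool at 151 mm, about 8 N), and the lids went in without touching the jar before that.
- **Cap:** the wrist carries 1.5 N, which fits the cap alone (140 g). I work out its lower edge at about 173 mm above the jar's base, from the 95 mm lift. The arm was almost still and the cap looked level.
- **Rest of the scene:** the last scene picture shows the inner lid sitting in the jar. The small jar, torch and trowel looked undisturbed, but I did not measure them, and the scoop was outside that crop.
- **Disagreements:** triangulating from the scene and top cameras put heights about 10 mm low, and from the wrist camera the jar's rim came out 7 mm low and the cap's plate 9 mm low. I put the wrist errors down to using ellipse centres. I relied on the wrist camera for the knob's height (about 116 mm, 117 expected). For the jar I fitted a circle at the given 90 mm rim height: it matched in both views, with radius 45.7 mm against 46.

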